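# Lay the tube in its saddles and snap the keeper cap on

## Robot

A 6-joint arm with a two-finger parallel gripper is mounted at the origin on the work surface. World frame = base frame: x ahead of the robot, y to its left, z up, the work surface at z = 0. Lengths are in mm, angles in degrees, forces in N, time in s.
With the tool pointing down it reaches from about 300 to 850 mm from the base axis. Payload 4.2 kg.
Tool frame: the origin (TCP) lies at the very end of the fingers, on their centre line; the grasp point (between the pads) lies 19 mm behind it (env.grip_point_offset is the distance from the TCP to the grasp point, in mm); z points along the fingers, y is the line along which they close (so a half turn about z gives the same grasp; the last joint's range is limited). The gripper opens to 91 mm and grips with 3 to 60 N. Pads are 32 mm wide; open, the fingers measure 118 mm over their backs; the gripper's body (76 mm by 178 mm) begins 60 mm behind the grasp point.
Start: joints at [-73.51, 18.312, 89.639, -0, 72.044, -1.146], TCP at [174.207, -547.992, 213.976] pointing down, gripper open.
Joint ranges: [-177.97, 177.97], [-48.28, 115.42], [12.27, 149.76], [-77.06, 257.06], [2.81, 150.46], [-146.56, 146.56]. Speed limits (degrees/s): [147.25, 147.25, 180, 180, 180, 180].

## Interface

Orientations are given as [roll, pitch, yaw] about the fixed x, y, z axes, in that order (R = Rz(yaw) Ry(pitch) Rx(roll)).
In Python, from workcell import env gives the robot as it stands. The module is installed in compiled form; this text tells all that it offers.
- The arm moves only by the tool arm_command, never from a script. Its argument "rows" is a list of rows, each an object with "delta_pos": the shift along the tool's x, y, z in mm, a list of three; "roll": the turn about the tool's z in units of 5 degrees (1.0 is 5 degrees); "jaw": the opening in per cent of the stroke, from 0 (shut) to 100 (fully open). A call has 1 to 20 rows; each row is the pose to reach, as a shift and turn from the pose commanded when the call began, along the tool's axes at that moment; what a row does not reach only later rows make up. A row lasts 1/12 s, in which the tool goes at most 41.7 mm and 7.16 degrees, less where a joint would pass 70% of its speed; a pose out of reach is approached as far as the arm can. A call with a gripper value outside its range is refused whole. The fingers move at their own pace and stop on an object; "squeeze" is the grip in N (left out, the last holds). Time passes only in rows, so rows that repeat a pose let the fingers close. It gives the time, the measured TCP pose, the force, the opening and the grip force at its end, in the units of the state.
- env.state(): the state, without advancing time (a new reading comes with each control period).
- env.grab_frame(name): name is "scene" or "top" or "wrist"; returns a dict with "img" (384x512x3 uint8, blue, green, red), "z_map" (384x512 float32, mm along the optical axis (not along the pixel's ray), 0 where there is no reading), "fov_y" (degrees; the focal length in pixels is half the picture's height over the tangent of half this angle, whatever the lens; pixels are square), "cx", "cy" (the principal point, pixels), "dist" ([k1, k2, p1, p2, k3] as OpenCV has them; the pictures are not rectified), "R" (3x3) and "t" (3): a world point X has camera coordinates R X + t; the wrist camera has in their place "T_tool_cam" (4x4, takes a point from camera to tool coordinates, whose origin is the TCP and whose axes are the flange's). Camera axes: x right, y down, z forward; pixel columns grow to the right and rows downward; lengths in mm; the calibration is good to about 2 mm. A picture is of the moment at which its call begins: read the wrist's pose just before it.
- env.job_done(): hands the job in; it is judged then, once.
The state is a dict: "time_s": time; "qpos": joint angles; "qvel": joint speeds; "effort": joint torques, N m; "ee_pos": TCP position; "ee_rot": TCP orientation; "force": force on the tool from outside, world axes, zero at the start; "torque": the same for the moment, N m; "gripper_width": finger opening in mm; "gripper_force": force on a finger pad.
Only numpy, scipy, OpenCV 4.12 (cv2) and the standard library are available. Lean on these libraries where they do the work, as an engineer would, in place of code of your own. Each camera call takes 0.05 s, during which the arm holds its last target. There are 200 camera calls.

## Task

Lay the upright aluminium tube on its side in the two red saddles of the stand, about centred along them. Then take the orange keeper cap, push it down over the brass stud beside the tube until it clicks past the spring balls, and go on pressing after the click so that the rubber seal under it stays firmly squeezed. Finish while still pressing on the cap with the fingers (do not let go or lift off), with the tube lying in its saddles, and leave the tape measure, glue bottle and wood offcut where they are.

Things in the scene. Friction and masses are not known exactly. Their poses are not given: they have to be found in the camera images.
- tube: Aluminium tube, 34 mm outer diameter, 160 mm long, closed ends, black bands near both ends, 0.11 to 0.22 kg; stands upright on the work surface at the start, left or right of the stand. Origin at its middle (80 mm from either end); its own z axis runs along it. Both ends are alike.
- cap: Orange keeper cap, 50 g, knob up, across the stand from the tube. Origin: centre of its underside, z up. From there up: hollow skirt 34 mm diameter, 0 to 34 mm (an inner lip with a 20 mm opening fills the lowest 4 mm; above it the bore is 27 mm); flange 64 mm diameter, 34 to 40 mm; round grip knob 24 mm diameter, 40 to 64 mm, black band near its top. Its yaw does not matter.
- stand: Fixed stand: dark steel plate 180 mm long (own x), 4 mm thick, with two red V saddles 12 mm wide at x = -40 and +40 mm, open upwards, 68 mm free between them; each saddle is about 48 mm wide (own y) and 26 mm high. Origin: underside of the plate midway between the saddles; x along the lying tube, z up. The brass stud stands at x = -66, y = +40 mm, on a round foot 40 mm in diameter.
- saddle (a point): Where the middle of the tube lies when it is properly laid: midway between the two saddles, 28 mm above the work surface, x along the lying tube.
- stud (a point): Top centre of the brass stud, 48 mm above the work surface. Stud 17 mm thick, top 8 mm tapered to 8 mm; spring balls bulge to 24 mm across, centred 19 mm below this point. With the cap's underside 14 mm below this point its lip meets them; the push peaks at 7 to 10 N near 17 mm, falls, and the cap is drawn down (the click) by 25 mm; at 28 mm it meets the seal, fully squeezed at 32 mm.
- seal (a joint): Black rubber seal ring, 37 mm diameter, round the stud's foot, free top 20 mm above the work surface. Value: how far it is squeezed down (m), 0 free to 0.004 full (solid stop). It pushes back with 2 N at first touch, 12 N fully squeezed. If the cap is let go after the click, it stays on but the seal springs back.
- tape: Yellow tape measure, 72 x 40 x 66 mm, a bystander; origin at its underside.
- glue: Glue bottle, 52 mm diameter, 130 mm high, a bystander; origin at its underside.
- offcut: Pale wood offcut, 60 x 140 x 45 mm, a bystander; origin at its underside.
Not all that is in view belongs to the job. Of the things like the cap, leave any that is purple; of the rest the smaller one is meant.

How it is judged:
By the outcome, as a careful person would: the job done as asked, in the order asked, and still so for the second after the job is handed in, while the arm keeps its last pose, push and grip.
It also fails if it takes over 67 s, if anything falls off the work surface, if the arm or the gripper's body presses on something with over 40 N, if the wrist force passes 120 N, or if a joint passes its speed limit or range.

## Working session

There is one attempt and no reset: what is moved stays moved. The work goes in short steps, Python scripts to look and compute and a tool call to move; the robot and the scene stay as the last step left them, time stands still between calls to the robot, and variables do not carry over. Pictures are saved under pics/ and viewed, at most 10 in all, crops included, and the job is handed in when it is done.

Besides the shell and the picture viewer there is one more tool, called after ">>>" by a JSON object that holds its "name" and its "arguments", one argument or row to a line. arm_command: Moves the arm, as the interface text tells. Its arguments: {"type":"object","properties":{"rows":{"type":"array"},"squeeze":{"type":"number"}},"required":["rows"]}

```bash
mkdir -p pics; cat > h.py <<'E'
import numpy as np, cv2
from workcell import env
from scipy.spatial.transform import Rotation as Ro
def K(f):
    h=f["img"].shape[0]; fl=h/2/np.tan(np.radians(f["fov_y"])/2)
    return np.array([[fl,0,f["cx"]],[0,fl,f["cy"]],[0,0,1.]])
def pose():
    s=env.state(); return Ro.from_euler('xyz',s["ee_rot"],degrees=True).as_matrix(),np.array(s["ee_pos"])
def grab(name):
    Rt,p=pose() ; f=env.grab_frame(name)
    if name=="wrist":
        T=np.array(f["T_tool_cam"]); f["Rw"]=Rt@T[:3,:3]; f["c"]=Rt@T[:3,3]+p
    else:
        R=np.array(f["R"]); f["Rw"]=R.T; f["c"]=-R.T@np.array(f["t"])
    return f
def rays(f,uv):
    n=cv2.undistortPoints(np.array(uv,float).reshape(-1,1,2),K(f),np.array(f["dist"],float)).reshape(-1,2)
    return np.c_[n,np.ones(len(n))]@f["Rw"].T
def onz(f,uv,z):
    d=rays(f,uv); return f["c"]+d*((z-f["c"][2])/d[:,2])[:,None]
def pts(f,uv):
    uv=np.array(uv).reshape(-1,2); z=f["z_map"][uv[:,1].astype(int),uv[:,0].astype(int)]
    return f["c"]+rays(f,uv)*z[:,None]
def cloud(f):
    h,w=f["z_map"].shape; u,v=np.meshgrid(np.arange(w),np.arange(h))
    return pts(f,np.c_[u.ravel(),v.ravel()]).reshape(h,w,3)
E
python3 - <<'E'
from h import *
print(env.state(), env.grip_point_offset)
a=[]
for n in ["scene","top"]:
    f=grab(n); a.append(f["img"]); print(n,f["c"],f["fov_y"],f["dist"])
    np.save(n+".npy",f,allow_pickle=True)
cv2.imwrite("pics/1.png",a[0]); cv2.imwrite("pics/2.png",a[1])
E
```

```text
{'time_s': 0.0, 'qpos': array([-7.35091068e+01,  1.83497211e+01,  8.97042820e+01,  5.51088933e-04,
        7.20441700e+01, -1.14589363e+00]), 'qvel': array([-0.02781314,  0.06469021, -0.00949199,  0.00772268, -0.01913568,
       -0.01094643]), 'effort': array([ 2.07886544e-03, -4.12458801e+01, -2.31972009e+01,  7.30533572e-02,
        4.55062289e-02, -1.32514192e-04]), 'ee_pos': array([ 174.07856238, -547.49924095,  213.15392151]), 'ee_rot': array([-1.79901857e+02, -2.48714392e-03,  1.76366144e+01]), 'force': array([-0.47927184,  0.41390906, -0.49435903]), 'torque': array([ 0.01128659, -0.0321297 ,  0.04713767]), 'gripper_force': 0.0, 'gripper_width': 91.04722933657534} 18.8
scene [1175.31985904 -347.27635778 1115.21770838] 45.83588846737512 [-0.00288794  0.          0.          0.          0.        ]
top [ 419.33422225    3.30392443 1347.08174967] 47.92043944068751 [-0.10907208  0.          0.          0.          0.        ]
```

View pics/1.png

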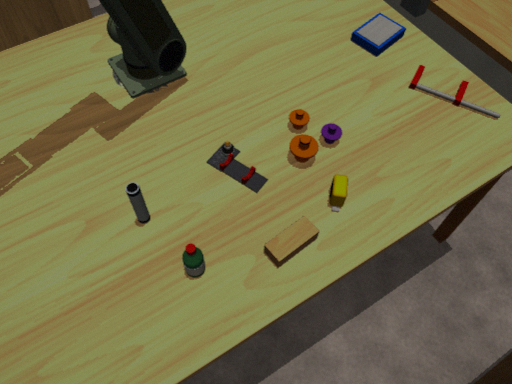

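View pics/2.png

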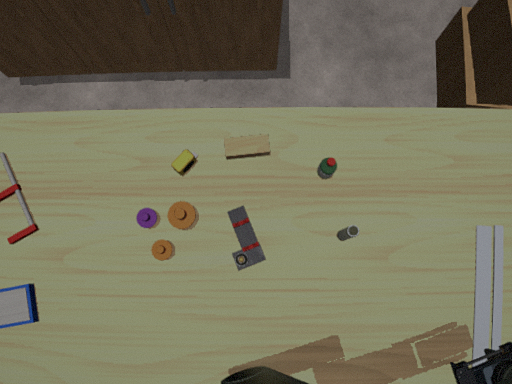

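The scene view shows the tube at (138,203), stand at (237,167) with stud at (228,148), the small orange cap at (299,119), the large one at (304,148), and the purple one at (331,133). In the top view, the tube is at (347,233), stud at (241,259) and small cap at (163,250).

```bash
python3 - <<'E'
from h import *
for n in ["scene","top"]:
    f=np.load(n+".npy",allow_pickle=True).item(); im=f["img"]; hsv=cv2.cvtColor(im,cv2.COLOR_BGR2HSV); C=cloud(f)
    print(n,"table z",np.median(C[200:300,60:120,2]) if n=="top" else np.median(C[250:300,60:120,2]))
    m={"red":cv2.inRange(hsv,(0,150,60),(6,255,255))|cv2.inRange(hsv,(174,150,60),(180,255,255)),
       "orange":cv2.inRange(hsv,(7,170,90),(18,255,255)),
       "tall":((C[...,2]>8)&(C[...,2]<250)).astype(np.uint8)*255}
    for k,a in m.items():
        num,l,s,c=cv2.connectedComponentsWithStats(a)
        for i in range(1,num):
            if s[i,4]>25:
                P=C[l==i]; P=P[np.isfinite(P).all(1)]
                top=np.percentile(P[:,2],97); 
                T=P[P[:,2]>top-5]
                if abs(P[:,1].mean())<450 and P[:,0].mean()>150: print(k,c[i].round(1),s[i,4],"mean",P.mean(0).round(),"top",T.mean(0).round(),top.round())
E
```

```text
scene table z 0.9437129439889986
red [226.8 160.1] 65 mean [491.  25.  19.] top [491.  24.  27.] 30.0
red [248.7 173.6] 66 mean [575.  48.  35.] top [606.  24.  95.] 30.0
red [190.3 248. ] 75 mean [ 731. -216.  129.] top [ 732. -218.  132.] 135.0
orange [298.9 117. ] 224 mean [484. 289.  43.] top [482. 290.  65.] 66.0
orange [303.5 145.7] 458 mean [594. 224.  66.] top [614. 201. 135.] 89.0
tall [298.3 118.1] 291 mean [487. 285.  43.] top [484. 288.  64.] 66.0
tall [330.6 132.4] 306 mean [585. 334.  44.] top [581. 338.  65.] 66.0
tall [302.9 147. ] 589 mean [593. 223.  58.] top [588. 228.  87.] 88.0
tall [226.6 153.9] 236 mean [473.  35.  22.] top [455.  48.  49.] 48.0
tall [247.8 175. ] 91 mean [568.  50.  19.] top [568.  50.  27.] 29.0
tall [337.7 191.3] 515 mean [764. 218.  53.] top [758. 226.  68.] 70.0
tall [136.9 201.8] 540 mean [ 535. -267.  105.] top [ 526. -266.  161.] 163.0
tall [290.3 240.9] 1393 mean [813.  25.  42.] top [808.  30.  47.] 50.0
tall [192.8 260.9] 578 mean [ 743. -221.   80.] top [ 732. -217.  131.] 132.0
top table z 0.5755890393656955
red [330.6 161.4] 52 mean [ 731. -214.  126.] top [ 729. -214.  131.] 134.0
red [240.5 222.5] 65 mean [563.  52.  39.] top [557.  50. 104.] 29.0
red [250.4 246.3] 59 mean [492.  23.  17.] top [491.  23.  29.] 30.0
tall [246.6 146.3] 952 mean [802.  33.  43.] top [805.  35.  47.] 50.0
tall [183.4 162.2] 393 mean [749. 228.  57.] top [754. 230.  68.] 71.0
tall [326.8 168. ] 306 mean [ 721. -209.   83.] top [ 729. -214.  131.] 132.0
tall [181.1 214.8] 601 mean [585. 231.  59.] top [586. 233.  87.] 89.0
tall [146.1 217.1] 322 mean [580. 341.  45.] top [581. 340.  65.] 67.0
tall [241.3 223. ] 83 mean [564.  51.  18.] top [566.  50.  26.] 28.0
tall [347.7 232.1] 243 mean [ 524. -255.  123.] top [ 526. -260.  163.] 165.0
tall [161.4 249.2] 333 mean [483. 291.  44.] top [483. 292.  65.] 67.0
tall [244.3 254.8] 230 mean [466.  42.  22.] top [454.  52.  47.] 48.0
```

>>> {"name": "arm_command", "arguments": {
  "rows": [
    {"delta_pos": [421,-166,0],"roll": -0.34,"jaw": 100},
    {"delta_pos": [421,-166,0],"roll": -0.34,"jaw": 100},
    {"delta_pos": [421,-166,0],"roll": -0.34,"jaw": 100},
    {"delta_pos": [421,-166,0],"roll": -0.34,"jaw": 100},
    {"delta_pos": [421,-166,0],"roll": -0.34,"jaw": 100},
    {"delta_pos": [421,-166,0],"roll": -0.34,"jaw": 100},
    {"delta_pos": [421,-166,0],"roll": -0.34,"jaw": 100},
    {"delta_pos": [421,-166,0],"roll": -0.34,"jaw": 100},
    {"delta_pos": [421,-166,0],"roll": -0.34,"jaw": 100},
    {"delta_pos": [421,-166,0],"roll": -0.34,"jaw": 100},
    {"delta_pos": [421,-166,0],"roll": -0.34,"jaw": 100},
    {"delta_pos": [421,-166,0],"roll": -0.34,"jaw": 100},
    {"delta_pos": [421,-166,0],"roll": -0.34,"jaw": 100},
    {"delta_pos": [421,-166,0],"roll": -0.34,"jaw": 100},
    {"delta_pos": [421,-166,0],"roll": -0.34,"jaw": 100},
    {"delta_pos": [421,-166,0],"roll": -0.34,"jaw": 100}
  ]
}}

```text
time_s: 1.43
ee_pos: [524.1, -263.2, 214.0]
ee_rot: [180.0, 0.0, 19.2]
force: [-0.8, -0.5, 0.1]
gripper_width: 91.1
gripper_force: 0.0
```

```bash
python3 - <<'E'
from h import *
s=env.state(); print(s["time_s"],s["ee_pos"],s["ee_rot"],s["force"])
f=grab("wrist"); cv2.imwrite("pics/3.png",f["img"]); C=cloud(f); print(f["c"])
m=(C[...,2]>150)&(C[...,2]<172)&(np.linalg.norm(C[...,:2]-[525,-262],axis=-1)<45)
P=C[m]; print(m.sum(),P.mean(0), P.min(0),P.max(0))
E
```

```text
1.4333 [ 524.07113819 -263.23197227  213.99082078] [1.79998382e+02 2.34252834e-02 1.92282559e+01] [-0.84939435 -0.52480365  0.05617235]
[ 586.78836033 -241.63441108  384.98391024]
1281 [ 527.02781205 -261.21436461  160.06071163] [ 508.89026626 -278.64099798  150.07493417] [ 542.81972692 -244.72163808  162.55937422]
```

View pics/3.png

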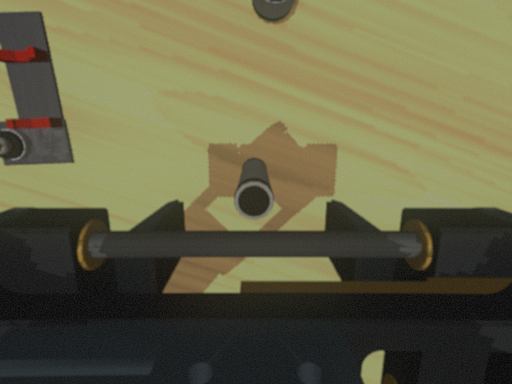

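The wrist view shows the tube top at (255,198), nicely between the fingers. I'll grip it lightly near the top.

>>> {"name": "arm_command", "arguments": {
  "rows": [
    {"delta_pos": [3,0,35],"roll": 0,"jaw": 100},
    {"delta_pos": [3,0,70],"roll": 0,"jaw": 100},
    {"delta_pos": [3,0,101],"roll": 0,"jaw": 100},
    {"delta_pos": [3,0,101],"roll": 0,"jaw": 60},
    {"delta_pos": [3,0,101],"roll": 0,"jaw": 30},
    {"delta_pos": [3,0,101],"roll": 0,"jaw": 30},
    {"delta_pos": [3,0,101],"roll": 0,"jaw": 30},
    {"delta_pos": [3,0,101],"roll": 0,"jaw": 30},
    {"delta_pos": [3,0,101],"roll": 0,"jaw": 30},
    {"delta_pos": [3,0,101],"roll": 0,"jaw": 30},
    {"delta_pos": [3,0,101],"roll": 0,"jaw": 30},
    {"delta_pos": [3,0,101],"roll": 0,"jaw": 30}
  ],
  "squeeze": 4
}}

```text
time_s: 2.48
ee_pos: [528.1, -261.2, 113.3]
ee_rot: [180.0, -0.0, 19.3]
force: [0.2, 0.4, -0.2]
gripper_width: 34.1
gripper_force: 0.1
```

>>> {"name": "arm_command", "arguments": {
  "rows": [
    {"delta_pos": [-6,0,0],"roll": 0,"jaw": 30},
    {"delta_pos": [-12,0,0],"roll": 0,"jaw": 30},
    {"delta_pos": [-18,0,0],"roll": 0,"jaw": 30},
    {"delta_pos": [-23,0,0],"roll": 0,"jaw": 30},
    {"delta_pos": [-29,0,0.5],"roll": 0,"jaw": 30},
    {"delta_pos": [-35,0,1],"roll": 0,"jaw": 30},
    {"delta_pos": [-41,0,2],"roll": 0,"jaw": 30},
    {"delta_pos": [-46,0,3],"roll": 0,"jaw": 30},
    {"delta_pos": [-46,0,3],"roll": 0,"jaw": 30}
  ],
  "squeeze": 4
}}

```text
time_s: 3.23
ee_pos: [483.1, -276.8, 109.6]
ee_rot: [-180.0, 0.1, 19.3]
force: [-0.9, 0.3, 0.2]
gripper_width: 33.9
gripper_force: 4.0
```

```bash
python3 - <<'E'
from h import *
s=env.state(); print(s["time_s"],s["ee_pos"],s["force"],s["gripper_force"])
f=grab("scene"); cv2.imwrite("pics/4.png",cv2.resize(f["img"][150:270,60:220],None,fx=4,fy=4))
E
```

```text
3.2333 [ 483.14074969 -276.78258911  109.60485039] [-0.86363154  0.3083013   0.24024611] 3.9998620748519897
```

View pics/4.png

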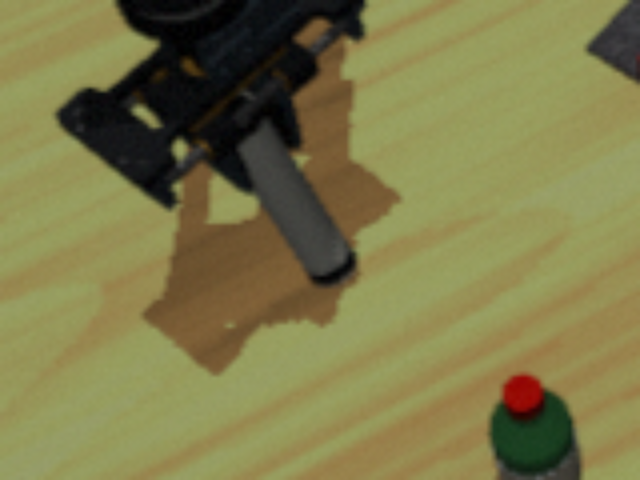

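The crop shows the tube leaning in the grip, its foot at (330,270) having stayed put while the top moved, so the tilt works. Continuing the arc down.

>>> {"name": "arm_command", "arguments": {
  "rows": [
    {"delta_pos": [-11,0,3],"roll": 0,"jaw": 30},
    {"delta_pos": [-22,0,6],"roll": 0,"jaw": 30},
    {"delta_pos": [-33,0,11],"roll": 0,"jaw": 30},
    {"delta_pos": [-43,0,17],"roll": 0,"jaw": 30},
    {"delta_pos": [-52,0,24],"roll": 0,"jaw": 30},
    {"delta_pos": [-61,0,31],"roll": 0,"jaw": 30},
    {"delta_pos": [-69,0,39],"roll": 0,"jaw": 30},
    {"delta_pos": [-77,0,48],"roll": 0,"jaw": 30},
    {"delta_pos": [-83,0,58],"roll": 0,"jaw": 30},
    {"delta_pos": [-89,0,68],"roll": 0,"jaw": 30},
    {"delta_pos": [-94,0,78],"roll": 0,"jaw": 30},
    {"delta_pos": [-98,0,88],"roll": 0,"jaw": 30},
    {"delta_pos": [-100,0,97],"roll": 0,"jaw": 30},
    {"delta_pos": [-102,0,106],"roll": 0,"jaw": 30},
    {"delta_pos": [-102,0,106],"roll": 0,"jaw": 30}
  ],
  "squeeze": 4
}}

```text
time_s: 4.53
ee_pos: [386.9, -309.5, 2.0]
ee_rot: [-179.8, 0.1, 19.3]
force: [-0.4, -0.6, -1.4]
gripper_width: 34.3
gripper_force: 4.0
```

```bash
python3 - <<'E'
from h import *
s=env.state(); print(s["time_s"],s["ee_pos"],s["force"],s["gripper_force"])
f=grab("scene"); cv2.imwrite("pics/5.png",cv2.resize(f["img"][130:250,40:200],None,fx=4,fy=4))
w=grab("wrist"); cv2.imwrite("pics/6.png",w["img"]); C=cloud(w)
d=C-s["ee_pos"]; a=np.radians(s["ee_rot"][2]); u=np.array([np.cos(a),np.sin(a)]); v=np.array([-u[1],u[0]])
x=d[...,:2]@u; y=d[...,:2]@v; m=(abs(y)<25)&(x>20)&(x<200)&(C[...,2]>8)
for lo in range(20,160,20):
    k=m&(x>=lo)&(x<lo+20)
    if k.sum(): print(lo,k.sum(),y[k].min().round(),y[k].max().round(),np.percentile(C[k][:,2],95).round(1))
print("end x",x[m].max())
E
```

```text
4.5333 [ 386.89689295 -309.52591196    2.01300895] [-0.37548873 -0.64947463 -1.37932987] 3.9992400258779526
20 25883 -25.0 25.0 130.9
40 2478 -25.0 24.0 38.6
60 13860 -18.0 17.0 173.8
80 2947 -17.0 17.0 36.5
100 3181 -17.0 17.0 35.6
120 87 -17.0 17.0 30.4
end x 123.9661797592511
```

View pics/5.png

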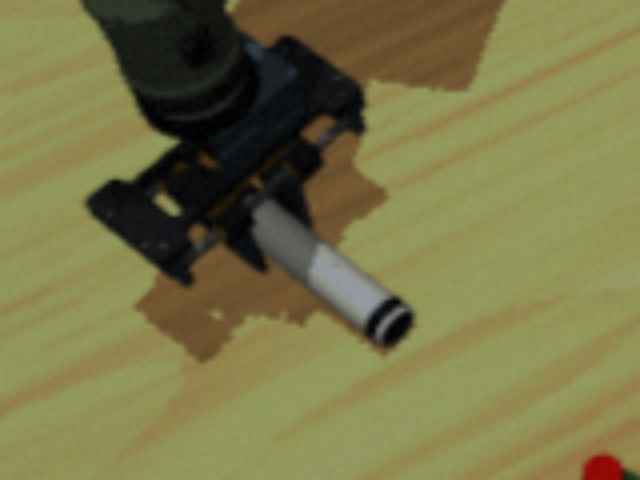

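The tube now lies flat, its far end at (390,325) in the crop. I'll open slightly, slide the fingers along to its middle, and regrip firmly.

>>> {"name": "arm_command", "arguments": {
  "rows": [
    {"delta_pos": [0,0,0],"roll": 0,"jaw": 48},
    {"delta_pos": [0,0,0],"roll": 0,"jaw": 48},
    {"delta_pos": [0,0,0],"roll": 0,"jaw": 48},
    {"delta_pos": [10,0,0],"roll": 0,"jaw": 48},
    {"delta_pos": [20,0,0],"roll": 0,"jaw": 48},
    {"delta_pos": [30,0,0],"roll": 0,"jaw": 48},
    {"delta_pos": [42,0,0],"roll": 0,"jaw": 48},
    {"delta_pos": [42,0,0],"roll": 0,"jaw": 48},
    {"delta_pos": [42,0,0],"roll": 0,"jaw": 30},
    {"delta_pos": [42,0,0],"roll": 0,"jaw": 30},
    {"delta_pos": [42,0,0],"roll": 0,"jaw": 30},
    {"delta_pos": [42,0,0],"roll": 0,"jaw": 30},
    {"delta_pos": [42,0,0],"roll": 0,"jaw": 30},
    {"delta_pos": [42,0,0],"roll": 0,"jaw": 30}
  ],
  "squeeze": 25
}}

```text
time_s: 5.8
ee_pos: [427.4, -296.3, 3.8]
ee_rot: [-180.0, 0.0, 19.3]
force: [-0.3, -0.2, -1.8]
gripper_width: 33.3
gripper_force: 25.0
```

>>> {"name": "arm_command", "arguments": {
  "rows": [
    {"delta_pos": [0,0,-20],"roll": 0,"jaw": 30},
    {"delta_pos": [0,0,-50],"roll": 0,"jaw": 30},
    {"delta_pos": [0,0,-80],"roll": 0,"jaw": 30},
    {"delta_pos": [0,0,-110],"roll": 0,"jaw": 30},
    {"delta_pos": [0,0,-110],"roll": 0,"jaw": 30},
    {"delta_pos": [0,0,-110],"roll": 0,"jaw": 30}
  ]
}}

```text
time_s: 6.3
ee_pos: [428.5, -297.0, 115.4]
ee_rot: [179.8, -0.1, 19.3]
force: [-0.7, -0.2, -2.3]
gripper_width: 33.5
gripper_force: 25.0
```

```bash
cat > tube.py <<'E'
from h import *
s=env.state(); print(s["time_s"],s["ee_pos"],s["ee_rot"],s["force"],s["gripper_width"],s["gripper_force"])
w=grab("wrist"); C=cloud(w)
d=C-s["ee_pos"]; a=np.radians(s["ee_rot"][2]); u=np.array([np.cos(a),np.sin(a)]); v=np.array([-u[1],u[0]])
x=d[...,:2]@u; y=d[...,:2]@v; m=(abs(y)<25)&(x>20)&(x<200)&(d[...,2]>5)&(d[...,2]<50)
for lo in range(20,100,10):
    k=m&(x>=lo)&(x<lo+10)
    if k.sum(): print(lo,k.sum(),y[k].min().round(),y[k].max().round(),np.percentile(d[k][:,2],95).round(1))
print("end x",x[m].max())
E
python3 tube.py
```

```text
6.3 [ 428.48396694 -296.97539842  115.36258702] [ 1.79824230e+02 -1.12277800e-01  1.93216473e+01] [-0.72682692 -0.18387773 -2.27130887] 33.52421483042133 24.999777674674988
20 1018 -17.0 17.0 30.6
30 1062 -17.0 17.0 30.7
40 1132 -17.0 17.0 30.7
50 1176 -16.0 17.0 30.8
60 1257 -17.0 17.0 30.8
70 1327 -17.0 17.0 31.1
80 1049 -17.0 17.0 31.1
end x 87.67669165181607
```

>>> {"name": "arm_command", "arguments": {
  "rows": [
    {"delta_pos": [120,-180,-50],"roll": 0,"jaw": 30},
    {"delta_pos": [120,-180,-50],"roll": 0,"jaw": 30},
    {"delta_pos": [120,-180,-50],"roll": 0,"jaw": 30},
    {"delta_pos": [120,-180,-50],"roll": 0,"jaw": 30},
    {"delta_pos": [120,-180,-50],"roll": 0,"jaw": 30},
    {"delta_pos": [120,-180,-50],"roll": 0,"jaw": 30},
    {"delta_pos": [120,-180,-50],"roll": 0,"jaw": 30},
    {"delta_pos": [120,-180,-50],"roll": 0,"jaw": 30}
  ]
}}

```text
time_s: 7.02
ee_pos: [480.5, -86.2, 162.3]
ee_rot: [-179.9, 0.2, 19.5]
force: [0.1, -0.2, -2.3]
gripper_width: 33.2
gripper_force: 25.0
```

```bash
python3 - <<'E'
from h import *
s=env.state(); print(s["time_s"],s["ee_pos"],s["ee_rot"])
f=grab("wrist"); cv2.imwrite("pics/7.png",f["img"]); C=cloud(f)
hsv=cv2.cvtColor(f["img"],cv2.COLOR_BGR2HSV)
a=cv2.inRange(hsv,(0,150,50),(6,255,255))|cv2.inRange(hsv,(174,150,50),(180,255,255))
num,l,st,c=cv2.connectedComponentsWithStats(a)
for i in range(1,num):
    if st[i,4]>80:
        P=C[l==i]; P=P[(P[:,2]<45)]; print(c[i],st[i],P.mean(0),np.percentile(P[:,2],98)); 
        ys,xs=np.where(l==i); H=cv2.boxPoints(cv2.minAreaRect(np.c_[xs,ys].astype(np.float32))); print(onz(f,H,17)[:,:2].round(1).tolist())
m=(C[...,2]>44)&(C[...,2]<54)&(np.linalg.norm(C[...,:2]-[454,51],axis=-1)<25); print("stud",m.sum(),C[m].mean(0))
E
```

```text
7.0167 [480.53130976 -86.19744868 162.26576743] [-179.93249977    0.19743086   19.46112208]
[154.59319287  61.43111831] [128  53  53  17 617] [565.05154665  55.22582837  18.28935903] 27.5643181285734
[[561.7, 83.4], [582.2, 33.3], [568.2, 28.6], [547.5, 79.3]]
[163.24744376 138.5603272 ] [138 133  50  13 489] [491.20601821  26.09116537  18.80443672] 27.575853317832156
[[485.6, 54.5], [506.4, 3.6], [495.3, -0.2], [474.2, 51.1]]
stud 122 [453.73628021  51.24600844  46.96485526]
```

View pics/7.png

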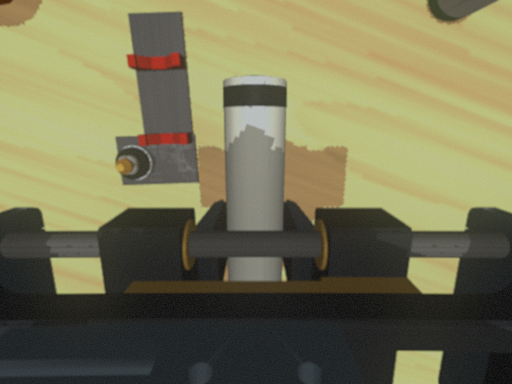

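The picture shows the level tube at (254,180) and the stand to its left: saddles at (155,61) and (163,138), stud top at (125,160). The stand's angle is slightly uncertain, so I'll check it from the plate's edges.

```bash
python3 - <<'E'
from h import *
s=env.state(); print(s["time_s"],s["ee_pos"],s["ee_rot"])
def ang(b):
    o=[]
    for i in range(4):
        e=b[(i+1)%4]-b[i]; o.append((round(np.degrees(np.arctan2(e[1],e[0])),1),round(np.hypot(*e),1)))
    return o
for n in ["wrist","top0"]:
    f=grab("wrist") if n=="wrist" else np.load("top.npy",allow_pickle=True).item()
    hsv=cv2.cvtColor(f["img"],cv2.COLOR_BGR2HSV); C=cloud(f)
    near=(np.linalg.norm(C[...,:2]-[528,40],axis=-1)<120)&(C[...,2]<60)
    a=((hsv[...,1]<90)&(hsv[...,2]<140)&near).astype(np.uint8)
    # plate only
    a2=a*((C[...,2]<12))
    ys,xs=np.where(a2); P=onz(f,np.c_[xs,ys],4)[:,:2].astype(np.float32)
    lx=P-[528,40]
    r=cv2.minAreaRect(P); print(n,len(P),r, ang(cv2.boxPoints(r)))
    red=(cv2.inRange(hsv,(0,150,50),(6,255,255))|cv2.inRange(hsv,(174,150,50),(180,255,255)))>0
    red&=near; 
    u=np.array([np.cos(.367),np.sin(.367)]); t=(C[...,:2]-[528,40])@u
    q=[C[red&(t<0)].mean(0),C[red&(t>0)].mean(0)]
    d=q[1]-q[0]; print(q,np.degrees(np.arctan2(d[1],d[0])),(q[0]+q[1])/2)
    m=near&(C[...,2]>44)&(C[...,2]<54)&(np.linalg.norm(C[...,:2]-[454,51],axis=-1)<25); print("stud",m.sum(),C[m].mean(0))
    # edge between saddles: per-slice plate edges
    for sl in (-10,10,60,80):
        k=a2.astype(bool); Q=onz(f,np.argwhere(k)[:,::-1],4)[:,:2]-[528,40]
        tt=Q@u; vv=Q@np.array([-u[1],u[0]]); kk=abs(tt-sl)<5
        if kk.sum(): print(sl,vv[kk].min().round(1),vv[kk].max().round(1))
E
```

```text
7.0667 [480.37645285 -86.96927677 162.26682784] [-179.93216124    0.200007     19.36630398]
wrist 7820 ((527.3624267578125, 37.50602722167969), (183.83705139160156, 126.53642272949219), 21.595491409301758) [(np.float32(-68.4), np.float32(126.5)), (np.float32(21.6), np.float32(183.8)), (np.float32(111.6), np.float32(126.5)), (np.float32(-158.4), np.float32(183.8))]
[array([491.20222951,  26.34913233,  18.66479036]), array([565.07870886,  55.06653079,  18.31737869])] 21.242189480943335 [528.14046918  40.70783156  18.49108452]
stud 119 [453.65257402  51.14797046  46.9755197 ]
-10 -29.8 27.1
10 -29.4 27.2
60 -29.0 27.8
80 -28.6 28.0
top0 1434 ((529.986083984375, 46.11450958251953), (229.52392578125, 221.74435424804688), 17.603919982910156) [(np.float32(-72.4), np.float32(221.7)), (np.float32(17.6), np.float32(229.5)), (np.float32(107.6), np.float32(221.7)), (np.float32(-162.4), np.float32(229.5))]
[array([492.03302771,  22.80218805,  16.92337773]), array([565.53382013,  52.91026102,  18.12330183])] 22.2754403542522 [528.78342392  37.85622454  17.52333978]
stud 13 [454.61713215  51.31827717  48.97265355]
-10 -58.6 68.8
10 -31.3 113.3
60 -98.6 98.8
80 -87.5 76.2
```

>>> {"name": "arm_command", "arguments": {
  "rows": [
    {"delta_pos": [79,-102,0],"roll": -0.45,"jaw": 30},
    {"delta_pos": [79,-102,0],"roll": -0.45,"jaw": 30},
    {"delta_pos": [79,-102,0],"roll": -0.45,"jaw": 30},
    {"delta_pos": [79,-102,30],"roll": -0.45,"jaw": 30},
    {"delta_pos": [79,-102,60],"roll": -0.45,"jaw": 30},
    {"delta_pos": [79,-102,90],"roll": -0.45,"jaw": 30},
    {"delta_pos": [79,-102,90],"roll": -0.45,"jaw": 30},
    {"delta_pos": [79,-102,90],"roll": -0.45,"jaw": 30},
    {"delta_pos": [79,-102,90],"roll": -0.45,"jaw": 30}
  ]
}}

```text
time_s: 7.87
ee_pos: [523.3, 34.6, 74.9]
ee_rot: [180.0, -0.1, 21.5]
force: [0.2, -0.5, -0.7]
gripper_width: 33.5
gripper_force: 25.0
```

```bash
python3 tube.py; python3 - <<'E'
from h import *
f=grab("wrist"); cv2.imwrite("pics/8.png",f["img"])
E
```

```text
7.8667 [523.31585494  34.60385913  74.85701459] [ 1.79961995e+02 -7.81270917e-02  2.14867214e+01] [ 0.21641212 -0.45288125 -0.66445804] 33.49201003585071 24.99975174665451
20 1015 -17.0 17.0 30.6
30 1069 -17.0 17.0 30.6
40 1134 -17.0 17.0 30.7
50 1177 -16.0 17.0 30.7
60 1262 -17.0 17.0 30.7
70 1324 -17.0 17.0 31.0
80 1047 -17.0 17.0 31.0
end x 87.8740595318069
```

View pics/8.png

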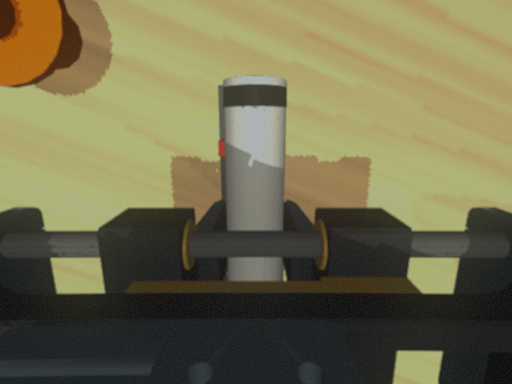

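The view shows the plate and a saddle edge (red, at (221,148)) peeking out left of the tube. I'll measure that lateral offset.

```bash
python3 - <<'E'
from h import *
s=env.state(); f=grab("wrist"); print(s["ee_pos"],K(f)[0,0])
a=np.radians(s["ee_rot"][2]); v=np.array([-np.sin(a),np.cos(a)]); u=np.array([v[1],-v[0]])
hsv=cv2.cvtColor(f["img"],cv2.COLOR_BGR2HSV); C=cloud(f)
red=(cv2.inRange(hsv,(0,120,50),(6,255,255))|cv2.inRange(hsv,(174,120,50),(180,255,255)))
ys,xs=np.where(red>0); k=(ys>130)&(ys<165)&(abs(xs-221)<10); ys,xs=ys[k],xs[k]; print(xs.min(),xs.max(),ys.min(),ys.max())
P=C[ys,xs]; print("red v",((P[:,:2]-s["ee_pos"][:2])@v).round(1).max(),"u",((P[:,:2]-s["ee_pos"][:2])@u).mean(),"z",P[:,2].max())
for r in (95,110,125):
    row=C[r,200:232]; print(r,[(round(float((p[:2]-s["ee_pos"][:2])@v),1),round(float(p[2]))) for p in row[12:28:1]], hsv[r,212:228,2])
E
```

```text
[523.9234082   34.97211118  75.7731053 ] 277.01825056189887
220 224 140 156
red v 28.5 u 46.46914961646572 z 247.02936517600114
95 [(36.1, 0), (35.1, 1), (34.4, -1), (33.4, 1), (32.6, 1), (31.7, 1), (30.9, 1), (29.8, 3), (28.8, 4), (28.0, 4), (27.1, 4), (16.7, 93), (15.8, 96), (15.1, 98), (14.4, 100), (13.9, 100)] [177 176 175 178 173 164 136 104  95  94  90  70  62  62  59  62]
110 [(-0.1, 247), (35.5, 1), (34.8, 0), (34.0, 0), (33.0, 0), (32.1, 1), (31.3, 0), (29.9, 5), (29.0, 5), (28.2, 5), (27.4, 5), (26.5, 5), (16.3, 93), (15.5, 96), (14.9, 96), (14.2, 98)] [177 178 179 177 177 175 162 122  91  89  94  95 100 118 131 133]
125 [(37.0, -1), (35.9, 1), (35.1, 1), (34.5, -1), (33.6, -1), (32.7, -1), (31.7, 0), (30.4, 4), (29.6, 4), (28.6, 4), (27.8, 4), (27.0, 3), (16.7, 92), (15.8, 95), (15.1, 96), (14.4, 98)] [177 179 180 180 180 179 170 141 104  90  91  94  96 112 125 131]
```

>>> {"name": "arm_command", "arguments": {
  "rows": [
    {"delta_pos": [-1,-2,15],"roll": 0,"jaw": 30},
    {"delta_pos": [-1,-2,30],"roll": 0,"jaw": 30},
    {"delta_pos": [-1,-2,40],"roll": 0,"jaw": 30},
    {"delta_pos": [-1,-2,48],"roll": 0,"jaw": 30},
    {"delta_pos": [-1,-2,52],"roll": 0,"jaw": 30},
    {"delta_pos": [-1,-2,55],"roll": 0,"jaw": 30},
    {"delta_pos": [-1,-2,57],"roll": 0,"jaw": 30},
    {"delta_pos": [-1,-2,59],"roll": 0,"jaw": 30},
    {"delta_pos": [-1,-2,59],"roll": 0,"jaw": 30},
    {"delta_pos": [-1,-2,59],"roll": 0,"jaw": 30}
  ]
}}

```text
time_s: 8.85
ee_pos: [521.3, 36.9, 15.4]
ee_rot: [179.9, -0.1, 21.6]
force: [0.6, -1.9, -0.8]
gripper_width: 33.6
gripper_force: 25.0
```

```bash
python3 tube.py
```

```text
8.85 [521.34788421  36.9144057   15.35211731] [ 1.79946482e+02 -7.31190727e-02  2.16041090e+01] [ 0.61122812 -1.86735514 -0.84639976] 33.574907896559594 24.99992698431015
20 1022 -17.0 17.0 30.6
30 1076 -17.0 17.0 30.6
40 1488 -25.0 25.0 30.5
50 1375 -25.0 25.0 30.6
60 1258 -17.0 17.0 30.8
70 1330 -17.0 17.0 31.1
80 1048 -17.0 17.0 31.0
end x 87.8183411167994
```

>>> {"name": "arm_command", "arguments": {
  "rows": [
    {"delta_pos": [0,0,1.5],"roll": 0,"jaw": 30},
    {"delta_pos": [0,0,1.5],"roll": 0,"jaw": 30},
    {"delta_pos": [0,0,1.5],"roll": 0,"jaw": 60},
    {"delta_pos": [0,0,1.5],"roll": 0,"jaw": 60},
    {"delta_pos": [0,0,1.5],"roll": 0,"jaw": 60},
    {"delta_pos": [0,0,1.5],"roll": 0,"jaw": 60},
    {"delta_pos": [0,0,-5],"roll": 0,"jaw": 60},
    {"delta_pos": [0,0,-15],"roll": 0,"jaw": 60},
    {"delta_pos": [0,0,-40],"roll": 0,"jaw": 60},
    {"delta_pos": [0,0,-80],"roll": 0,"jaw": 60},
    {"delta_pos": [0,0,-120],"roll": 0,"jaw": 60},
    {"delta_pos": [0,0,-130],"roll": 0,"jaw": 60},
    {"delta_pos": [0,0,-130],"roll": 0,"jaw": 60}
  ]
}}

```text
time_s: 9.98
ee_pos: [523.4, 37.3, 149.6]
ee_rot: [179.8, -0.5, 21.6]
force: [-0.3, 0.6, -0.9]
gripper_width: 55.0
gripper_force: 0.0
```

```bash
python3 - <<'E'
from h import *
s=env.state(); print(s["time_s"],s["ee_pos"],s["ee_rot"],s["force"])
f=grab("wrist"); C=cloud(f); c=np.array([529,38.7]); a=np.radians(21.6); u=np.array([np.cos(a),np.sin(a)]); v=np.array([-u[1],u[0]])
t=(C[...,:2]-c)@u; w=(C[...,:2]-c)@v; m=(abs(w)<30)&(C[...,2]>33)&(C[...,2]<60)&(abs(t)<110)
for lo in range(-100,100,20):
    k=m&(t>=lo)&(t<lo+20)
    if k.sum()>20: print(lo,k.sum(),w[k].min().round(1),w[k].max().round(1),np.percentile(C[k][:,2],95).round(1))
print("end",t[m].max(),t[m].min())
cv2.imwrite("pics/9.png",f["img"])
S=grab("scene"); cv2.imwrite("pics/9s.png",S["img"])
C=cloud(S); t=(C[...,:2]-c)@u; w=(C[...,:2]-c)@v; m=(abs(w)<25)&(C[...,2]>33)&(C[...,2]<55)&(abs(t)<110); print("scene",t[m].min(),t[m].max(),np.percentile(C[m][:,2],95))
m=(C[...,2]>44)&(C[...,2]<54)&(np.linalg.norm(C[...,:2]-[454,51],axis=-1)<20); print("stud",m.sum(),C[m].mean(0))
E
```

```text
9.9833 [523.35235711  37.31489045 149.56943772] [179.82142873  -0.52558703  21.58692024] [-0.26550987  0.64863547 -0.94717557]
-60 274 -15.3 16.6 45.2
-40 532 -15.1 16.5 45.5
-20 560 -14.9 16.2 45.4
0 578 -14.6 16.9 45.4
20 605 -14.4 16.7 45.4
40 645 -15.2 16.6 45.3
60 696 -15.9 17.2 45.7
end 80.31339713282769 -53.026541391272076
scene -80.41581238665869 79.72687665592039 47.89923214403656
stud 0 [nan nan nan]<stdin>:12: RuntimeWarning: Mean of empty slice.
  ret = um.true_divide(
```

View pics/9.png

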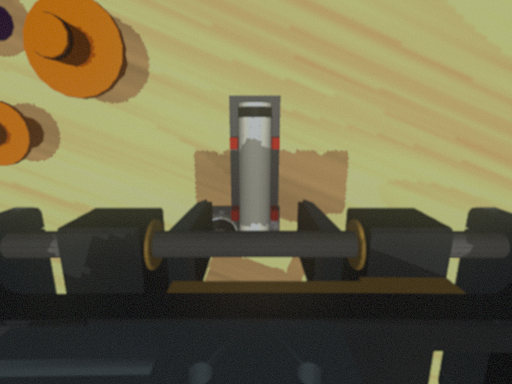

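The view shows the tube seated in both saddles (255,165), top at 45.4 mm, ends at ±80 — centred. On to the small orange cap.

>>> {"name": "arm_command", "arguments": {
  "rows": [
    {"delta_pos": [56,-250,0],"roll": 0,"jaw": 60},
    {"delta_pos": [56,-250,0],"roll": 0,"jaw": 60},
    {"delta_pos": [56,-250,0],"roll": 0,"jaw": 60},
    {"delta_pos": [56,-250,0],"roll": 0,"jaw": 60},
    {"delta_pos": [56,-250,0],"roll": 0,"jaw": 60},
    {"delta_pos": [56,-250,0],"roll": 0,"jaw": 60},
    {"delta_pos": [56,-250,0],"roll": 0,"jaw": 60},
    {"delta_pos": [56,-250,0],"roll": 0,"jaw": 60},
    {"delta_pos": [56,-250,0],"roll": 0,"jaw": 60},
    {"delta_pos": [56,-250,0],"roll": 0,"jaw": 60}
  ]
}}

```text
time_s: 10.92
ee_pos: [480.4, 288.5, 143.7]
ee_rot: [179.9, 0.2, 21.5]
force: [0.3, -0.1, 0.1]
gripper_width: 54.7
gripper_force: 0.0
```

```bash
cat > cap.py <<'E'
from h import *
s=env.state(); print(s["time_s"],s["ee_pos"],s["ee_rot"],s["force"],s["gripper_width"],s["gripper_force"])
f=grab("wrist"); C=cloud(f); hsv=cv2.cvtColor(f["img"],cv2.COLOR_BGR2HSV); o=cv2.inRange(hsv,(4,150,40),(20,255,255))>0
a=np.radians(s["ee_rot"][2]); u=np.array([np.cos(a),np.sin(a)]); ty=np.array([u[1],-u[0]])
for lo,hi in((30,47),(57,72)):
    m=(C[...,2]>lo)&(C[...,2]<hi)&(np.linalg.norm(C[...,:2]-[483.5,290.5],axis=-1)<45)
    P=C[m]; d=P[:,:2]-s["ee_pos"][:2]; x,y=d@u,d@ty
    print(m.sum(),P.mean(0),"tool x",x.min().round(1),x.max().round(1),"tool y",y.min().round(1),y.max().round(1),"z",np.median(P[:,2]))
    if lo>50:
        ys,xs=np.where(m); c,r=cv2.minEnclosingCircle(np.c_[xs,ys].astype(np.float32)); print(c,r,onz(f,[c],64))
E
python3 cap.py
```

```text
10.9167 [480.35774534 288.45663459 143.73838567] [1.79935907e+02 1.63215258e-01 2.15258450e+01] [ 0.28229181 -0.07252234  0.10408456] 54.741166890126934 0.0
2406 [484.10846161 294.56936495  40.18364215] tool x -27.6 35.1 tool y -35.4 26.8 z 40.15204243942938
513 [482.76606413 293.97055708  64.00411876] tool x -7.8 15.5 tool y -15.6 7.0 z 64.09662575426262
(250.11363220214844, 190.0) 12.895276069641113 [[482.84777517 293.91699323  64.        ]]
```

>>> {"name": "arm_command", "arguments": {
  "rows": [
    {"delta_pos": [4,-4,30],"roll": 0,"jaw": 60},
    {"delta_pos": [4,-4,60],"roll": 0,"jaw": 60},
    {"delta_pos": [4,-4,85],"roll": 0,"jaw": 60},
    {"delta_pos": [4,-4,97],"roll": 0,"jaw": 60},
    {"delta_pos": [4,-4,102],"roll": 0,"jaw": 60},
    {"delta_pos": [4,-4,102],"roll": 0,"jaw": 60},
    {"delta_pos": [4,-4,102],"roll": 0,"jaw": 15},
    {"delta_pos": [4,-4,102],"roll": 0,"jaw": 15},
    {"delta_pos": [4,-4,102],"roll": 0,"jaw": 15},
    {"delta_pos": [4,-4,102],"roll": 0,"jaw": 15},
    {"delta_pos": [4,-4,102],"roll": 0,"jaw": 15},
    {"delta_pos": [4,-4,102],"roll": 0,"jaw": 15},
    {"delta_pos": [4,-4,102],"roll": 0,"jaw": 15}
  ],
  "squeeze": 40
}}

```text
time_s: 12.05
ee_pos: [483.3, 295.6, 43.4]
ee_rot: [-180.0, -0.1, 21.6]
force: [-0.3, -0.3, 3.2]
gripper_width: 23.1
gripper_force: 39.9
```

>>> {"name": "arm_command", "arguments": {
  "rows": [
    {"delta_pos": [0,0,-20],"roll": 0,"jaw": 15},
    {"delta_pos": [0,0,-50],"roll": 0,"jaw": 15},
    {"delta_pos": [0,0,-80],"roll": 0,"jaw": 15},
    {"delta_pos": [0,0,-90],"roll": 0,"jaw": 15},
    {"delta_pos": [0,0,-90],"roll": 0,"jaw": 15},
    {"delta_pos": [0,0,-90],"roll": 0,"jaw": 15}
  ]
}}

```text
time_s: 12.55
ee_pos: [482.6, 295.2, 132.4]
ee_rot: [180.0, 0.0, 21.6]
force: [-0.6, 0.4, -1.6]
gripper_width: 23.3
gripper_force: 39.9
```

```bash
cat > held.py <<'E'
from h import *
s=env.state(); print(s["time_s"],s["ee_pos"],s["ee_rot"],s["force"],s["gripper_width"],s["gripper_force"])
f=grab("wrist"); C=cloud(f); d=C-s["ee_pos"]
a=np.radians(s["ee_rot"][2]); u=np.array([np.cos(a),np.sin(a)]); ty=np.array([u[1],-u[0]])
hsv=cv2.cvtColor(f["img"],cv2.COLOR_BGR2HSV); o=cv2.inRange(hsv,(4,120,30),(20,255,255))>0
m=o&(d[...,2]>-12)&(d[...,2]<6)&(np.linalg.norm(d[...,:2],axis=-1)<50)
x,y=d[m][:,:2]@u,d[m][:,:2]@ty; print(m.sum(),"x",x.min(),x.max(),"y",y.min(),y.max(),"z",np.median(d[m][:,2]))
E
python3 held.py
```

```text
12.55 [482.63122183 295.20808552 132.42850711] [1.79991249e+02 2.37832945e-02 2.15922023e+01] [-0.61775434  0.40488328 -1.61555426] 23.251953360010752 39.91512179374695
2506 x -33.57430224920406 30.05061254961644 y -29.06935601489168 28.874951317176592 z -3.0234920769324134
```

>>> {"name": "arm_command", "arguments": {
  "rows": [
    {"delta_pos": [-150,136,0],"roll": 0,"jaw": 15},
    {"delta_pos": [-150,136,0],"roll": 0,"jaw": 15},
    {"delta_pos": [-150,136,0],"roll": 0,"jaw": 15},
    {"delta_pos": [-150,136,0],"roll": 0,"jaw": 15},
    {"delta_pos": [-150,136,0],"roll": 0,"jaw": 15},
    {"delta_pos": [-150,136,0],"roll": 0,"jaw": 15},
    {"delta_pos": [-150,136,0],"roll": 0,"jaw": 15},
    {"delta_pos": [-150,136,0],"roll": 0,"jaw": 15},
    {"delta_pos": [-150,136,0],"roll": 0,"jaw": 15}
  ]
}}

```text
time_s: 13.35
ee_pos: [394.0, 114.4, 132.3]
ee_rot: [-180.0, 0.0, 21.6]
force: [0.1, 0.2, -0.9]
gripper_width: 23.3
gripper_force: 39.9
```

```bash
cat > stud.py <<'E'
from h import *
s=env.state(); f=grab("wrist"); C=cloud(f)
a=np.radians(s["ee_rot"][2]); u=np.array([np.cos(a),np.sin(a)]); ty=np.array([u[1],-u[0]])
m=(C[...,2]>44)&(C[...,2]<52)&(np.linalg.norm(C[...,:2]-[454,51],axis=-1)<14)
p=C[m].mean(0); d=p[:2]-s["ee_pos"][:2]; print("stud",m.sum(),p,"tool",d@u,d@ty)
m=(C[...,2]>12)&(C[...,2]<32)&(np.linalg.norm(C[...,:2]-[454,51],axis=-1)<22); q=C[m]; print("ring",m.sum(),q.min(0),q.max(0))
cv2.imwrite("pics/10.png",f["img"])
E
python3 held.py; python3 stud.py
```

```text
13.35 [393.97106451 114.35493688 132.30681882] [-1.79987957e+02  4.29685635e-02  2.16241418e+01] [ 0.12600742  0.15722361 -0.93901609] 23.29296217606078 39.918540716171265
2501 x -33.66949998717568 29.990251126809195 y -29.071682997675673 28.66842689736695 z -2.9916548328417605
stud 139 [452.91049656  53.74341142  46.7458944 ] tool 32.29119681838163 78.19513318790385
ring 824 [433.32082764  29.15486805  12.47726907] [472.42091026  72.75267716  31.98877404]
```

View pics/10.png

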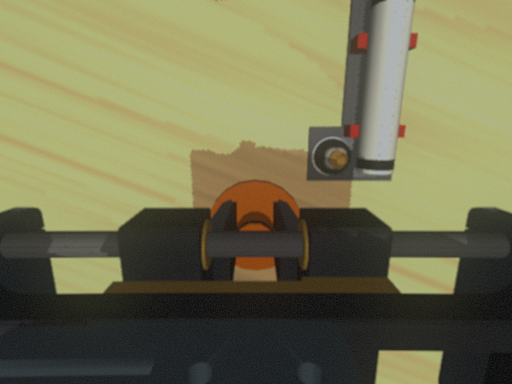

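The view shows the stud top at (337,158), the tube still in its saddles, and the cap held at (255,225). Moving over the stud.

>>> {"name": "arm_command", "arguments": {
  "rows": [
    {"delta_pos": [34,79,0],"roll": 0,"jaw": 15},
    {"delta_pos": [34,79,0],"roll": 0,"jaw": 15},
    {"delta_pos": [34,79,0],"roll": 0,"jaw": 15},
    {"delta_pos": [34,79,15],"roll": 0,"jaw": 15},
    {"delta_pos": [34,79,30],"roll": 0,"jaw": 15},
    {"delta_pos": [34,79,38],"roll": 0,"jaw": 15},
    {"delta_pos": [34,79,42],"roll": 0,"jaw": 15},
    {"delta_pos": [34,79,46],"roll": 0,"jaw": 15},
    {"delta_pos": [34,79,48],"roll": 0,"jaw": 15},
    {"delta_pos": [34,79,50],"roll": 0,"jaw": 15},
    {"delta_pos": [34,79,50],"roll": 0,"jaw": 15},
    {"delta_pos": [34,79,50],"roll": 0,"jaw": 15}
  ],
  "squeeze": 40
}}

```text
time_s: 14.45
ee_pos: [454.5, 52.9, 83.3]
ee_rot: [180.0, -0.0, 21.6]
force: [-0.3, 0.0, -0.1]
gripper_width: 23.1
gripper_force: 39.9
```

>>> {"name": "arm_command", "arguments": {
  "rows": [
    {"delta_pos": [0,0,1],"roll": 0,"jaw": 15},
    {"delta_pos": [0,0,2],"roll": 0,"jaw": 15},
    {"delta_pos": [0,0,3],"roll": 0,"jaw": 15},
    {"delta_pos": [0,0,4],"roll": 0,"jaw": 15},
    {"delta_pos": [0,0,5],"roll": 0,"jaw": 15},
    {"delta_pos": [0,0,5],"roll": 0,"jaw": 15}
  ]
}}

```text
time_s: 14.95
ee_pos: [454.3, 52.8, 77.8]
ee_rot: [-180.0, -0.0, 21.6]
force: [0.4, 1.2, 0.5]
gripper_width: 22.8
gripper_force: 39.9
```

>>> {"name": "arm_command", "arguments": {
  "rows": [
    {"delta_pos": [0,0,1],"roll": 0,"jaw": 15},
    {"delta_pos": [0,0,2],"roll": 0,"jaw": 15},
    {"delta_pos": [0,0,3],"roll": 0,"jaw": 15},
    {"delta_pos": [0,0,3],"roll": 0,"jaw": 15}
  ]
}}

```text
time_s: 15.28
ee_pos: [454.7, 53.3, 75.6]
ee_rot: [-180.0, -0.1, 21.5]
force: [-1.2, 1.1, 4.4]
gripper_width: 23.3
gripper_force: 39.9
```

>>> {"name": "arm_command", "arguments": {
  "rows": [
    {"delta_pos": [0,0,1],"roll": 0,"jaw": 15},
    {"delta_pos": [0,0,2],"roll": 0,"jaw": 15},
    {"delta_pos": [0,0,3],"roll": 0,"jaw": 15},
    {"delta_pos": [0,0,3],"roll": 0,"jaw": 15}
  ]
}}

```text
time_s: 15.62
ee_pos: [454.7, 53.3, 72.6]
ee_rot: [-180.0, -0.1, 21.6]
force: [-0.5, 1.6, 4.4]
gripper_width: 23.1
gripper_force: 39.9
```

>>> {"name": "arm_command", "arguments": {
  "rows": [
    {"delta_pos": [0,0,1],"roll": 0,"jaw": 15},
    {"delta_pos": [0,0,2],"roll": 0,"jaw": 15},
    {"delta_pos": [0,0,3],"roll": 0,"jaw": 15},
    {"delta_pos": [0,0,3],"roll": 0,"jaw": 15}
  ]
}}

```text
time_s: 15.95
ee_pos: [454.4, 53.1, 68.9]
ee_rot: [-180.0, -0.0, 21.6]
force: [-0.1, 2.6, 2.0]
gripper_width: 22.9
gripper_force: 39.9
```

Force rose and is falling: passing the balls. Continuing onto the seal.

>>> {"name": "arm_command", "arguments": {
  "rows": [
    {"delta_pos": [0,0,1],"roll": 0,"jaw": 15},
    {"delta_pos": [0,0,2],"roll": 0,"jaw": 15},
    {"delta_pos": [0,0,3],"roll": 0,"jaw": 15},
    {"delta_pos": [0,0,4],"roll": 0,"jaw": 15},
    {"delta_pos": [0,0,4],"roll": 0,"jaw": 15}
  ]
}}

```text
time_s: 16.37
ee_pos: [453.9, 52.8, 64.0]
ee_rot: [-180.0, 0.0, 21.6]
force: [2.2, 3.0, -8.7]
gripper_width: 23.0
gripper_force: 39.9
```

>>> {"name": "arm_command", "arguments": {
  "rows": [
    {"delta_pos": [0,0,1],"roll": 0,"jaw": 15},
    {"delta_pos": [0,0,2],"roll": 0,"jaw": 15},
    {"delta_pos": [0,0,3],"roll": 0,"jaw": 15},
    {"delta_pos": [0,0,3],"roll": 0,"jaw": 15}
  ]
}}

```text
time_s: 16.7
ee_pos: [454.4, 52.7, 62.3]
ee_rot: [180.0, -0.0, 21.6]
force: [-1.2, 2.5, 3.7]
gripper_width: 22.9
gripper_force: 39.9
```

>>> {"name": "arm_command", "arguments": {
  "rows": [
    {"delta_pos": [0,0,1],"roll": 0,"jaw": 15},
    {"delta_pos": [0,0,2],"roll": 0,"jaw": 15},
    {"delta_pos": [0,0,2],"roll": 0,"jaw": 15}
  ]
}}

```text
time_s: 16.95
ee_pos: [454.6, 52.7, 60.6]
ee_rot: [180.0, -0.0, 21.6]
force: [-1.2, 2.9, 8.3]
gripper_width: 23.0
gripper_force: 39.9
```

The click showed (−8.7 N draw), and the seal is now loading. Pressing on.

>>> {"name": "arm_command", "arguments": {
  "rows": [
    {"delta_pos": [0,0,1],"roll": 0,"jaw": 15},
    {"delta_pos": [0,0,2],"roll": 0,"jaw": 15},
    {"delta_pos": [0,0,2],"roll": 0,"jaw": 15}
  ]
}}

```text
time_s: 17.2
ee_pos: [454.7, 52.7, 59.2]
ee_rot: [180.0, -0.1, 21.6]
force: [-2.8, 2.4, 11.4]
gripper_width: 23.0
gripper_force: 39.9
```

>>> {"name": "arm_command", "arguments": {
  "rows": [
    {"delta_pos": [0,0,1],"roll": 0,"jaw": 15},
    {"delta_pos": [0,0,1.5],"roll": 0,"jaw": 15},
    {"delta_pos": [0,0,1.5],"roll": 0,"jaw": 15}
  ]
}}

```text
time_s: 17.45
ee_pos: [455.0, 52.7, 59.0]
ee_rot: [179.9, -0.1, 21.6]
force: [-4.8, 1.6, 22.7]
gripper_width: 23.2
gripper_force: 40.0
```

>>> {"name": "arm_command", "arguments": {
  "rows": [
    {"delta_pos": [0,0,0],"roll": 0,"jaw": 15},
    {"delta_pos": [0,0,0],"roll": 0,"jaw": 15},
    {"delta_pos": [0,0,0],"roll": 0,"jaw": 15},
    {"delta_pos": [0,0,0],"roll": 0,"jaw": 15},
    {"delta_pos": [0,0,0],"roll": 0,"jaw": 15},
    {"delta_pos": [0,0,0],"roll": 0,"jaw": 15},
    {"delta_pos": [0,0,0],"roll": 0,"jaw": 15},
    {"delta_pos": [0,0,0],"roll": 0,"jaw": 15}
  ]
}}

```text
time_s: 18.12
ee_pos: [455.0, 52.7, 59.0]
ee_rot: [179.9, -0.1, 21.6]
force: [-4.6, 2.1, 22.6]
gripper_width: 23.4
gripper_force: 40.0
```

```bash
python3 - <<'E'
from h import *
s=env.state(); print(s["time_s"],s["ee_pos"],s["force"],s["gripper_force"])
f=grab("wrist"); C=cloud(f); c=np.array([529,38.7]); a=np.radians(21.6); u=np.array([np.cos(a),np.sin(a)]); v=np.array([-u[1],u[0]])
t=(C[...,:2]-c)@u; w=(C[...,:2]-c)@v; m=(abs(w)<22)&(C[...,2]>30)&(C[...,2]<60)&(t>-20)&(t<110)
print("tube",t[m].max(),w[m].min(),w[m].max(),np.percentile(C[m][:,2],97))
d=C-s["ee_pos"]; hsv=cv2.cvtColor(f["img"],cv2.COLOR_BGR2HSV); o=cv2.inRange(hsv,(4,120,30),(20,255,255))>0
k=o&(np.linalg.norm(d[...,:2],axis=-1)<40)&(d[...,2]<6)&(d[...,2]>-12); print("flange top z",np.median(C[k][:,2]))
E
```

```text
18.1167 [454.99331972  52.70671206  59.01278543] [-4.60523614  2.11401888 22.5858814 ] 39.96406674385071
tube 76.89673693537969 -16.31134200173456 17.85193322992321 45.63484753070856
flange top z 56.112190119214716
```

```bash
python3 -c "
from workcell import env
print(env.job_done())"
```

```text
the job is handed in; nothing more can be done
None
```

I handed the job in at about 18 s: the tube lies in both saddles, roughly centred, and the cap has clicked past the spring balls. The fingers are still gripping the cap and pressing it down with about 22 N, and the seal is squeezed to its stop.

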